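Seat a fixture plate on its locating pins

TASK

Seat the aluminium fixture plate on the base it is lying on: with the upright fence as a guide to square it against, nudge it sideways off the raised ledge until its two holes drop over the two locating pins and it lies flat and fully down. Push it gently with the fingertips; do not pick it up or tip it, do not ram it, and leave the other things where they are.

Things in the scene. Friction and masses are not known exactly. Their poses are not given: they have to be found in the camera images.
- base: dark steel base fixed to the worktop, yaw within 0.25 rad of the robot's axes; origin at the centre of its underside. Deck 114 mm (x) by 200 mm (y), top at z = 15 mm; a fence along its +x side, a raised ledge at its +y end, two pins at x = -24 and +24 mm, y = -45 mm
- fence (a point): middle of the top edge of the fence's inner face (at x = +45 mm, z = 41 mm of the base). The bright steel fence is 12 mm thick and stands along the base's whole side farther from the robot. A plate corner that meets it first may stick there; pushing the plate at the end that lags behind squares it
- ledge (a point): middle of the ledge's edge towards the pins, at its top (y = +38 mm, z = 23 mm of the base). The ledge goes from there to the base's +y end (y = +100 mm) and spans x = -57 to +45 mm; its top is as high as the pins
- plate: loose aluminium plate, 90 (x) x 120 (y) x 10 mm, 0.28 to 0.46 kg; origin at the centre of its underside; two through holes at x = -24 and +24, y = -20 mm. It starts level, its +y end on the ledge, its front on the pin tops, 8 to 15 mm short of the fence, turned up to 0.08 rad against the base, its holes 14 to 30 mm to the +y side of the pins. Slides easily (friction about 0.25)
- bar (a point): middle of the top of the plate's raised bar (y = +54 mm of the plate, 22 mm above its underside): 12 mm wide, along the full 90 mm of the plate's +y edge; its outer face is flush with that edge and may be pushed
- seat (a point): fixed point of the base where the plate's origin comes to lie when the plate touches the fence and is seated: x = 0, y = -25 mm, z = 15 mm of the base. The plate's +y edge leaves the ledge 3 mm before the holes are centred over the pins; the plate then falls 8 mm to the deck
- pin_a (a point): centre of the top of the pin nearer the robot: 10 mm diameter, 8 mm proud of the deck, the last 2 mm tapering to 6 mm
- pin_b (a point): the same on the pin nearer the fence
- hole_a (a point): centre, at the underside, of the plate's hole for pin_a (the one farther from the fence): 13 mm diameter, through
- hole_b (a point): the same of the plate's hole for pin_b (the one nearer the fence)
- hex_key_6: bystander: black hex key lying flat, about 98 x 29 x 6 mm; origin at the centre of its underside
- v_block: bystander: steel V-block, 36 x 44 x 32 mm high; origin at the centre of its underside
- micrometer: bystander: micrometer lying flat, about 132 x 44 x 16 mm; origin at the centre of its underside
- cal_weight_200: bystander: bottle-shaped steel weight, 29 mm across, 48 mm high; origin at the centre of its underside
- gauge_block_40: bystander: flat rectangular steel block, 40 x 30 x 9 mm; origin at the centre of its underside
- ring_gauge_12: bystander: knurled steel ring, 40 mm across, 14 mm high; origin at the centre of its underside
- bush_flanged: bystander: steel bush with a flange, 38 mm across, 30 mm high; origin at the centre of its underside

How it is judged:
By the outcome, as a careful person would: the job done as asked, in the order asked, and still so for the second after the job is handed in, with the robot touching nothing.
It also fails if it takes over 51 s, if anything falls off the work surface, if the arm or the gripper's body presses on something with over 40 N, if the wrist force passes 120 N, or if a joint passes its speed limit or range.

ROBOT

A 6-joint arm with a two-finger parallel gripper is mounted at the origin on a cart in front of the work surface, level with it; the furniture and walls round the work are solid. World frame = base frame: x ahead of the robot, y to its left, z up, the work surface at z = 0. Lengths are in m, angles in rad, forces in N, time in s.
With the tool pointing down it reaches from about 0.4 to 0.825 m from the base axis. Payload 7 kg.
Tool frame: the origin (TCP) lies at the centre of the arm's flange, where the gripper is bolted on; the fingertips stand 173 mm ahead of it and the grasp point (between the pads) lies 155 mm ahead of it (robot.tips_ahead is the z of the fingertips in the tool frame, in m); z points along the fingers, y is the line along which they close (so a half turn about z gives the same grasp; the last joint's range is limited). The gripper opens to 85 mm and grips with 20 to 120 N. Pads are 22 mm wide; open, the fingers measure 114 mm over their backs; the gripper's body (76 mm by 85 mm) begins 54 mm behind the grasp point. The pads swing forward as they close: fully open they stand 13 mm farther back than shut.
Start: joints at [0.288, 0.359, 0.012, 0, -1.224, -0.288], TCP at [0.675, -0, 0.405] pointing down, gripper open.
Joint ranges: [-3.07, 3.07], [-1.43, 2.12], [-1.02, 1.25], [-3.03, 1.67], [-3.05, -0], [-3.03, 3.03]. Speed limits (rad/s): [2.39, 2.39, 3.01, 3.14, 3.14, 3.14].

INTERFACE

Orientations are given as a 3x3 rotation matrix whose columns are the frame's x, y, z axes.
In Python, from workcell import robot gives the robot as it stands. The module is installed in compiled form; this text tells all that it offers.
- The arm moves only by the tool send_rows, never from a script. Its arguments are lists of equal length, an entry for each row: "offset": the shift along the world's x, y, z as a fraction of full scale, a list of three; "twist": the turn, a rotation vector about the world's x, y, z as a fraction of full scale, a list of three. In form: {"offset": [[x, y, z], ...], "twist": [[wx, wy, wz], ...]}. A call has 1 to 20 rows; each row shifts and turns the commanded pose from where the row before left it; what a row does not reach is not made up. Full scale, the value 1, is 0.1 m for a shift and 30 degrees for a turn. A row lasts 1/10 s, in which the tool goes at most 50 mm and 8.59 degrees, less where a joint would pass 70% of its speed; a pose out of reach is approached as far as the arm can. A call with a number of a shift or a turn outside -1 to 1 is refused whole. A call with a gripper value outside its range is refused whole. "gripper" is the closure, from 0 (fully open) to 1 (shut), set as the call begins (left out, the last holds). The fingers move at their own pace and stop on an object; "newtons" is the grip in N (left out, the last holds). Time passes only in rows, so rows that do not move let the fingers close. It gives the time, the measured TCP pose, the force, the opening and the grip force at its end, in the units of the state.
- robot.read_state(): the state, without advancing time (a new reading comes with each control period).
- robot.read_camera(name): name is "scene" or "side" or "wrist"; returns a dict with "color" (420x560x3 uint8, blue, green, red), "range_z" (420x560 float32, m along the optical axis (not along the pixel's ray), 0 where there is no reading), "camera_matrix" (3x3 intrinsics, pixels), "k1" (the pictures are not rectified: a ray, as slopes to the right and down, at radius r is drawn at 1 + k1 r^2 times it, then the intrinsics apply), "rvec" (rotation vector, rad) and "tvec" (3), from world to camera coordinates, as OpenCV has them; the wrist camera has in their place "T_tool_cam" (4x4, takes a point from camera to tool coordinates, whose origin is the TCP and whose axes are the flange's). Camera axes: x right, y down, z forward; pixel columns grow to the right and rows downward; lengths in m; the calibration is good to about 2 mm. A picture is of the moment at which its call begins: read the wrist's pose just before it.
- robot.sign_off(): hands the job in; it is judged then, once.
The state is a dict: "time_s": time; "qpos": joint angles; "joint_velocities": joint speeds; "tau": joint torques, N m; "ee_pos": TCP position; "ee_rot": TCP orientation; "force": force on the tool from outside, world axes, zero at the start; "torque": the same for the moment, N m; "grip_width": finger opening in m; "grasp_force": force on a finger pad.
Only numpy, scipy, OpenCV 4.12 (cv2) and the standard library are available. Lean on these libraries where they do the work, as an engineer would, in place of code of your own. Each camera call takes 0.05 s, during which the arm holds its last target. There are 200 camera calls.

## Working session

There is one attempt and no reset: what is moved stays moved. The work goes in short steps, Python scripts to look and compute and a tool call to move; the robot and the scene stay as the last step left them, time stands still between calls to the robot, and variables do not carry over. Pictures are saved under pics/ and viewed, at most 10 in all, crops included, and the job is handed in when it is done.

Besides the shell and the picture viewer there is one more tool, called in YAML: its name, and indented under it one key for each argument. send_rows: Moves the arm, as the interface text tells. Its arguments: {"type":"object","properties":{"offset":{"type":"array","items":{"type":"array","items":{"type":"number"}}},"twist":{"type":"array","items":{"type":"array","items":{"type":"number"}}},"gripper":{"type":"number"},"newtons":{"type":"number"}},"required":["offset","twist"]}

```bash
mkdir -p pics
cat > h.py <<'E'
import numpy as np, cv2
from workcell import robot
def cam(n):
    s=robot.read_state(); c=robot.read_camera(n)
    if n=="wrist":
        T=np.eye(4);T[:3,:3]=np.array(s["ee_rot"]);T[:3,3]=s["ee_pos"]; W=T@np.array(c["T_tool_cam"])
    else:
        W=np.eye(4);R=cv2.Rodrigues(np.array(c["rvec"],float))[0];W[:3,:3]=R.T;W[:3,3]=-R.T@np.array(c["tvec"]).ravel()
    c["W"]=W; return c
def rays(c,uv):
    K=np.array(c["camera_matrix"]);uv=np.atleast_2d(np.array(uv,float))
    d=np.array([float(c["k1"]),0,0,0])
    p=cv2.undistortPoints(uv[:,None],K,d)[:,0]
    return np.c_[p,np.ones(len(p))]
def onz(c,uv,z):
    r=rays(c,uv)@c["W"][:3,:3].T;o=c["W"][:3,3]
    return o+r*((z-o[2])/r[:,2])[:,None]
def byrange(c,uv):
    uv=np.atleast_2d(uv);r=rays(c,uv);d=np.array([np.median(c["range_z"][int(v)-1:int(v)+2,int(u)-1:int(u)+2]) for u,v in uv])
    return (r*d[:,None])@c["W"][:3,:3].T+c["W"][:3,3]
E
python3 - <<'E'
from h import *
for n in("scene","wrist"):
    c=cam(n);cv2.imwrite(f"pics/{n}0.png",c["color"]);np.savez(f"{n}0.npz",**c);print(n,c["W"][:3].round(3).tolist())
E
```

```text
scene [[0.826, -0.317, 0.466, 0.175], [-0.563, -0.45, 0.693, -0.724], [-0.01, -0.834, -0.551, 0.519]]
wrist [[-1.0, 0.0, -0.001, 0.675], [-0.0, 0.96, 0.281, -0.072], [0.001, 0.281, -0.96, 0.373]]
```

View pics/scene0.png

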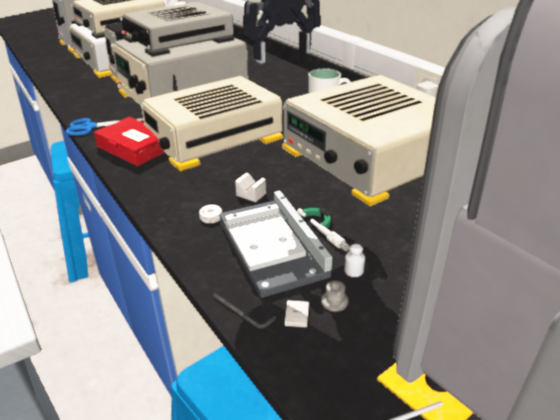

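View pics/wrist0.png

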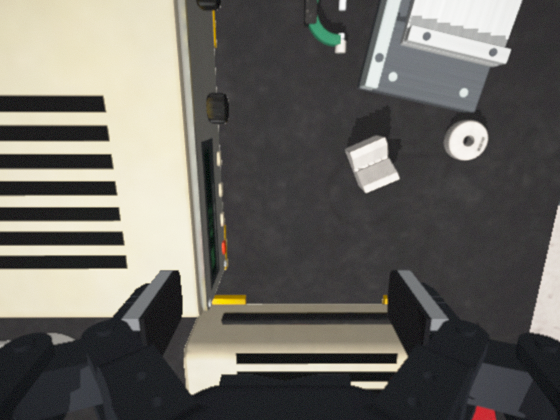

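The base sits at upper right of the wrist picture (about 440,50), with the fence on its +x side and the ledge end towards +y. I'll find its rough position, then look from above.

Run:
```python
from h import *
c=dict(np.load("scene0.npz"))
# base corners: left-near(ledge -x), ... 
for p in [(222,210),(262,292),(328,278),(278,197)]: print(p,onz(c,[p],0.015).round(3),byrange(c,[p]).round(3))
```

```text
(222, 210) [[ 0.505 -0.055  0.015]] [[ 0.514 -0.035 -0.   ]]
(262, 292) [[ 0.45  -0.27   0.015]] [[ 0.453 -0.265  0.01 ]]
(328, 278) [[ 0.546 -0.3    0.015]] [[ 0.557 -0.288 -0.   ]]
(278, 197) [[ 0.609 -0.077  0.015]] [[ 0.587 -0.109  0.04 ]]
```

send_rows:
  offset:
    - [-0.3,-0.4,0]
    - [-0.3,-0.4,0]
    - [-0.3,-0.4,0]
    - [-0.3,-0.4,0]
    - [-0.25,-0.4,0]
    - [0,-0.1,0]
    - [0,0,0]
    - [0,0,0]
  twist:
    - [0,0,-0.1]
    - [0,0,-0.1]
    - [0,0,-0.1]
    - [0,0,-0.1]
    - [0,0,0]
    - [0,0,0]
    - [0,0,0]
    - [0,0,0]
  gripper: 0

```text
time_s: 0.9
ee_pos: [0.5303, -0.2099, 0.4044]
ee_rot: [[-0.208, -0.978, -0.0], [-0.978, 0.208, 0.0], [-0.0, 0.0, -1.0]]
force: [0.2, 0.4, -0.4]
grip_width: 0.0855
grasp_force: 0.0
```

Run:
```python
from h import *
c=cam("wrist");np.savez("w1.npz",**c)
cv2.imwrite("pics/w1.png",c["color"][:,:])
s=robot.read_state();print(s["time_s"],s["ee_pos"],np.array(s["ee_rot"]).round(3).tolist(),s["force"],s["grip_width"],robot.tips_ahead)
```

```text
0.95 [ 0.53049155 -0.20945928  0.40440755] [[-0.208, -0.978, -0.0], [-0.978, 0.208, 0.0], [-0.0, 0.0, -1.0]] [ 0.15795834 -0.30887502  0.40858571] 0.08541020537385113 0.1734
```

View pics/w1.png

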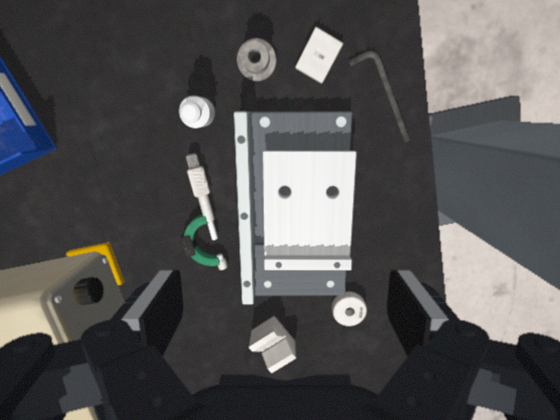

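The plate (264–355, 152–270) lies on the base, with the fence at left (235–253, 112–303), holes at (285,192) and (333,192) and the bar near v=265. The ring gauge (349,310) and V-block (272,345) are close to the ledge end. I'll take an enlarged crop to read the points.

Run:
```python
from h import *
c=np.load("w1.npz")["color"]
b=cv2.resize(c[100:310,225:375],None,fx=2.8,fy=2.8,interpolation=cv2.INTER_CUBIC)
b=cv2.convertScaleAbs(b,alpha=0.9)
cv2.imwrite("pics/w1c.png",np.clip(255*(b/255.)**0.8,0,255).astype(np.uint8))
```

```text
(no output)
```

View pics/w1c.png

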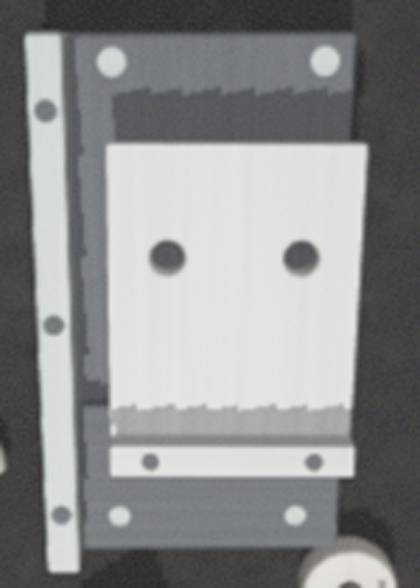

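```bash
cat > m.py <<'E'
from h import *
from scipy.optimize import least_squares
def fit(c,body,pts):  # pts: (crop px -> full px), local xyz incl. world z; fit x,y,yaw
    P=np.array([onz(c,[uv],l[2])[0,:2] for uv,l in pts]);L=np.array([l[:2] for _,l in pts])
    f=lambda q:((L@np.array([[np.cos(q[2]),np.sin(q[2])],[-np.sin(q[2]),np.cos(q[2])]])+q[:2])-P).ravel()
    q=least_squares(f,[.53,-.17,-.2]).x
    print(body,q.round(4),"res mm",(f(q)*1e3).round(1).tolist());return q
def rel(b,p):
    d=p[:2]-b[:2];a=b[2];R=np.array([[np.cos(a),np.sin(a)],[-np.sin(a),np.cos(a)]])
    print("plate in base mm",(R@d*1e3).round(1),"yaw",round(p[2]-a,4))
E
python3 - <<'E'
from m import *
c=dict(np.load("w1.npz"))
px=lambda x,y:((x+.5)/2.8-.5+225,(y+.5)/2.8-.5+100)
b=fit(c,"base",[(px(63,33),(.045,-.1,.041)),(px(80,571),(.045,.1,.041)),(px(25,35),(.057,-.1,.041)),(px(48,573),(.057,.1,.041)),(px(355,35),(-.057,-.1,.015)),(px(337,547),(-.057,.1,.023))])
p=fit(c,"plate",[(px(107,143),(.045,-.06,.033)),(px(368,145),(-.045,-.06,.033)),(px(111,476),(.045,.06,.045)),(px(354,476),(-.045,.06,.045)),(px(167,256),(.024,-.02,.033)),(px(301,256),(-.024,-.02,.033))])
rel(b,p)
E
```

```text
base [ 0.5265 -0.1793 -0.2054] res mm [0.6, 0.1, 0.3, 0.7, -0.1, -0.4, -0.2, 0.0, -1.0, -0.8, 0.4, 0.4]
plate [ 0.5128 -0.1794 -0.212 ] res mm [-0.1, 0.3, 0.3, -0.3, 0.1, -0.4, 0.0, -0.2, -0.2, 0.3, -0.2, 0.4]
plate in base mm [-13.4  -2.9] yaw -0.0066
```

send_rows:
  offset:
    - [-0.08,0.035,-0.08]
    - [-0.08,0.035,-0.08]
    - [-0.08,0.035,-0.08]
    - [-0.08,0.035,-0.08]
    - [-0.08,0.035,-0.08]
    - [-0.08,0.035,-0.08]
    - [-0.08,0.035,-0.08]
    - [-0.08,0.035,-0.08]
    - [-0.08,0.035,-0.08]
    - [-0.08,0.035,-0.08]
    - [-0.07,0.03,-0.08]
    - [-0.07,0.03,-0.08]
    - [0,0,-0.19]
    - [0,0,-0.19]
    - [0,0,-0.19]
    - [0,0,-0.19]
    - [0,0,-0.19]
    - [0,0,-0.19]
    - [0,0,0]
    - [0,0,0]
  twist:
    - [0,0,-0.25]
    - [0,0,-0.25]
    - [0,0,-0.25]
    - [0,0,-0.25]
    - [0,0,-0.25]
    - [0,0,-0.25]
    - [0,0,-0.25]
    - [0,0,-0.25]
    - [0,0,-0.25]
    - [0,0,-0.25]
    - [0,0,-0.25]
    - [0,0,-0.25]
    - [0,0,0]
    - [0,0,0]
    - [0,0,0]
    - [0,0,0]
    - [0,0,0]
    - [0,0,0]
    - [0,0,0]
    - [0,0,0]
  gripper: 0.42

```text
time_s: 2.95
ee_pos: [0.4365, -0.1683, 0.1947]
ee_rot: [[-0.978, 0.206, -0.001], [0.206, 0.978, -0.0], [0.001, -0.0, -1.0]]
force: [0.4, -0.4, 0.5]
grip_width: 0.0497
grasp_force: 0.0
```

Run:
```python
from h import *
c=cam("side");np.savez("s1.npz",**c)
b=np.array([.5265,-.1793,.02]);R=c["W"][:3,:3].T;q=R@(b-c["W"][:3,3]);K=c["camera_matrix"];print((K@(q/q[2])).round(),q[2])
cv2.imwrite("pics/s1.png",c["color"])
s=robot.read_state();print(s["ee_pos"],s["grip_width"],s["qpos"])
```

```text
[312. 224.   1.] 0.924477339663108
[ 0.43669768 -0.16847195  0.19521971] 0.04985056227878173 [ 5.40818770e-02  2.77247296e-01 -6.92447463e-01  2.79219793e-04
 -6.00825377e-01 -1.83326326e+00]
```

View pics/s1.png

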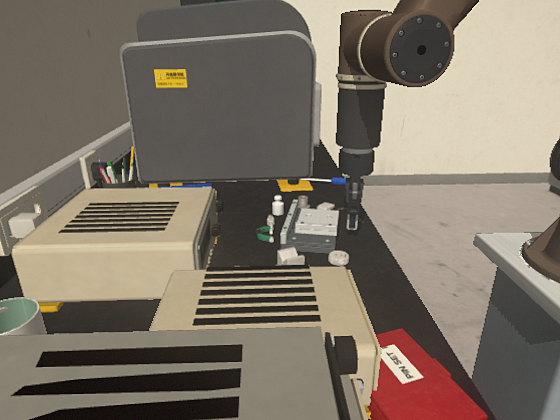

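The gripper (tips near 353,233) stands beside the plate on the robot side, clear of everything. Now the gentle push towards the fence.

send_rows:
  offset:
    - [0.04,-0.008,0]
    - [0.04,-0.008,0]
    - [0.04,-0.008,0]
    - [0.04,-0.008,0]
    - [0.02,-0.004,0]
    - [0.02,-0.004,0]
    - [0.02,-0.004,0]
    - [0.02,-0.004,0]
    - [0.02,-0.004,0]
    - [0.02,-0.004,0]
    - [0.02,-0.004,0]
    - [0,0,0]
  twist:
    - [0,0,0]
    - [0,0,0]
    - [0,0,0]
    - [0,0,0]
    - [0,0,0]
    - [0,0,0]
    - [0,0,0]
    - [0,0,0]
    - [0,0,0]
    - [0,0,0]
    - [0,0,0]
    - [0,0,0]

```text
time_s: 4.2
ee_pos: [0.4663, -0.1751, 0.1947]
ee_rot: [[-0.978, 0.208, 0.0], [0.208, 0.978, -0.0], [-0.0, 0.0, -1.0]]
force: [-0.5, 0.3, 0.0]
grip_width: 0.0496
grasp_force: 0.0
```

Run:
```python
from h import *
c=cam("wrist");np.savez("w2.npz",**c);cv2.imwrite("pics/w2.png",c["color"])
s=robot.read_state();print(s["ee_pos"],s["force"],s["torque"])
```

```text
[ 0.46626643 -0.17503085  0.19472419] [-0.38422461 -0.76859841 -0.16568427] [-0.03214501 -0.02275088  0.03302295]
```

View pics/w2.png

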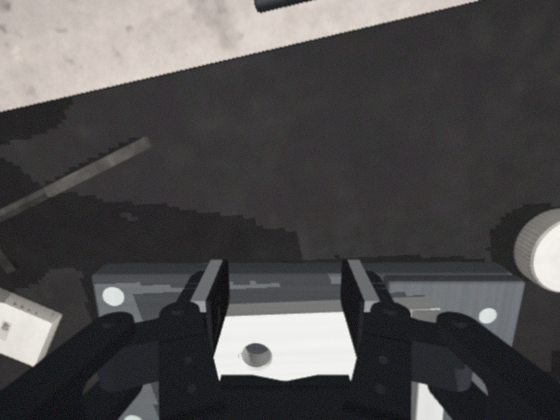

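```bash
cat >> m.py <<'E'
B=np.array([.5265,-.1793,-.2054])
def loc(P):
    a=B[2];return np.array([[np.cos(a),np.sin(a)],[-np.sin(a),np.cos(a)]])@(np.array(P)[:2]-B[:2])*1e3
E
python3 - <<'E'
from m import *
c=dict(np.load("w2.npz"))
for uv in[(232,313),(285,313),(340,313),(436,383),(257,350)]: print(uv,loc(onz(c,[uv],.033)[0]).round(1), loc(onz(c,[uv],.023)[0]).round(1))
for uv in[(120,265),(500,280),(300,265)]: print("deckedge",loc(onz(c,[uv],.015)[0]).round(1))
print("tcp",loc([.4663,-.1750]))
cv2.imwrite("pics/w2c.png",cv2.resize(c["color"][250:390,90:530],None,fx=1.8,fy=1.8,interpolation=cv2.INTER_CUBIC))
E
```

```text
(232, 313) [-47.2 -31.2] [-40.9 -33. ]
(285, 313) [-47.1  -8.5] [-40.7  -8.5]
(340, 313) [-47.   15.1] [-40.6  16.9]
(436, 383) [-10.4  60.6] [-1.2 65.8]
(257, 350) [-28.5 -21. ] [-20.7 -21.9]
deckedge [-61.6 -85.4]
deckedge [-53.1  93.3]
deckedge [-61.2  -1.4]
tcp [-59.81158736  -8.06870607]
```

View pics/w2c.png

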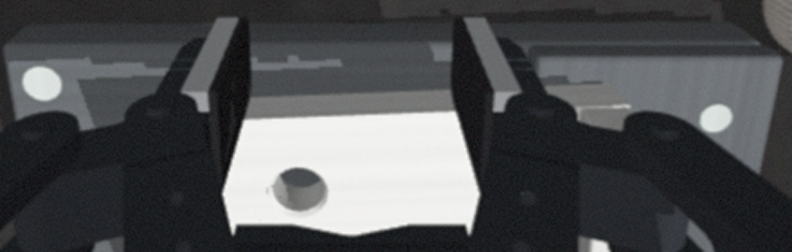

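The plate edge shows between the fingers at about full-picture (285,313). It has moved to within roughly 2 mm of the fence, and one hole is at (257,355). I'll go on gently until it touches.

send_rows:
  offset:
    - [0.01,-0.002,0]
    - [0.01,-0.002,0]
    - [0,0,0]
  twist:
    - [0,0,0]
    - [0,0,0]
    - [0,0,0]

```text
time_s: 4.55
ee_pos: [0.468, -0.1754, 0.1947]
ee_rot: [[-0.978, 0.208, -0.0], [0.208, 0.978, 0.0], [0.0, 0.0, -1.0]]
force: [-1.0, 0.9, -0.4]
grip_width: 0.0495
grasp_force: 0.5
```

send_rows:
  offset:
    - [0.01,-0.002,0]
    - [0,0,0]
  twist:
    - [0,0,0]
    - [0,0,0]

```text
time_s: 4.75
ee_pos: [0.4691, -0.1756, 0.1947]
ee_rot: [[-0.978, 0.208, 0.0], [0.208, 0.978, -0.0], [-0.0, -0.0, -1.0]]
force: [-1.0, 0.3, 0.1]
grip_width: 0.0494
grasp_force: 0.4
```

send_rows:
  offset:
    - [0.01,-0.002,0]
    - [0,0,0]
  twist:
    - [0,0,0]
    - [0,0,0]

```text
time_s: 4.95
ee_pos: [0.4698, -0.1758, 0.1946]
ee_rot: [[-0.978, 0.208, -0.001], [0.208, 0.978, 0.0], [0.001, -0.0, -1.0]]
force: [-2.5, 1.1, 0.7]
grip_width: 0.0497
grasp_force: 1.0
```

send_rows:
  offset:
    - [0.005,-0.001,0]
    - [0,0,0]
  twist:
    - [0,0,0]
    - [0,0,0]

```text
time_s: 5.15
ee_pos: [0.47, -0.1759, 0.1945]
ee_rot: [[-0.978, 0.208, -0.001], [0.208, 0.978, 0.0], [0.001, -0.0, -1.0]]
force: [-4.9, 1.9, 1.6]
grip_width: 0.0495
grasp_force: 2.1
```

send_rows:
  offset:
    - [0.01,-0.002,0]
    - [0,0,0]
  twist:
    - [0,0,0]
    - [0,0,0]

```text
time_s: 5.35
ee_pos: [0.4703, -0.1761, 0.1943]
ee_rot: [[-0.978, 0.208, -0.003], [0.208, 0.978, 0.0], [0.003, -0.0, -1.0]]
force: [-7.3, 2.2, 3.5]
grip_width: 0.0495
grasp_force: 3.4
```

send_rows:
  offset:
    - [-0.02,0.004,0]
    - [-0.08,0.017,0]
    - [-0.1,0.02,0]
    - [0,0,0.27]
    - [0,0,0.27]
    - [0,0,0.27]
    - [0.074,0.061,0]
    - [0.074,0.061,0]
    - [0.074,0.061,0]
    - [0.074,0.061,0]
    - [0.074,0.061,0]
    - [0.074,0.061,0]
    - [0.074,0.061,0]
    - [0.074,0.061,0]
    - [0.074,0.061,0]
    - [0.074,0.061,0]
    - [0.074,0.061,0]
    - [0.074,0.061,0]
    - [0,0,0]
  twist:
    - [0,0,0]
    - [0,0,0]
    - [0,0,0]
    - [0,0,0]
    - [0,0,0]
    - [0,0,0]
    - [0,0,0.25]
    - [0,0,0.25]
    - [0,0,0.25]
    - [0,0,0.25]
    - [0,0,0.25]
    - [0,0,0.25]
    - [0,0,0.25]
    - [0,0,0.25]
    - [0,0,0.25]
    - [0,0,0.25]
    - [0,0,0.25]
    - [0,0,0.25]
    - [0,0,0]

```text
time_s: 7.25
ee_pos: [0.5405, -0.0982, 0.2758]
ee_rot: [[-0.205, -0.979, 0.001], [-0.979, 0.205, 0.0], [-0.0, -0.001, -1.0]]
force: [0.7, -0.3, 0.2]
grip_width: 0.0495
grasp_force: 0.0
```

Run:
```python
from m import *
c=cam("scene");np.savez("sc2.npz",**c)
w=cam("wrist");np.savez("w3.npz",**w)
s=robot.read_state();print(s["time_s"],s["ee_pos"],loc(s["ee_pos"]))
a=cv2.resize(c["color"][180:310,190:370],None,fx=2.2,fy=2.2,interpolation=cv2.INTER_CUBIC)
b=w["color"][:,:][:286*1]; b=cv2.resize(w["color"],(396,297))
cv2.imwrite("pics/c3.png",np.hstack([a[:286],b[:286]]))
```

```text
7.35 [ 0.53978268 -0.09877514  0.27566809] [-3.42027877 81.54130562]
```

View pics/c3.png

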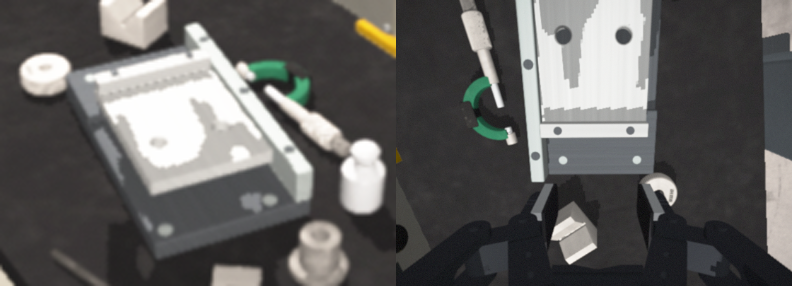

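Left half (scene) and right half (wrist) show the plate lying square along the fence, still on the ledge; the bar is at v≈131 and the V-block sits behind the base at about (573,232). I'll check the numbers before descending.

Run:
```python
from m import *
c=dict(np.load("w3.npz"))
px=lambda x,y:((x-396)/.7071,y/.7071)
p=fit(c,"plate",[(px(541,138),(.045,.06,.045)),(px(647.5,137),(-.045,.06,.045)),(px(563,35),(.024,-.02,.033)),(px(624,35.5),(-.024,-.02,.033))]);rel(B,p)
for n,z,q in[("fence end",.041,(532,181)),("fence end in",.041,(544,181)),("vb",.032,(570,204)),("vb",.032,(596,240)),("vb",.032,(558,228)),("ledge cr",.023,(655,174)),("ring",.014,(660,175))]: print(n,loc(onz(c,[px(*q)],z)[0]).round(1))
```

```text
plate [ 0.5258 -0.1816 -0.2058] res mm [0.4, -0.3, -0.5, 0.3, -0.0, 0.4, 0.0, -0.3]
plate in base mm [-0.2 -2.4] yaw -0.0004
fence end [56.1 98.3]
fence end in [45.3 98.4]
vb [ 24.  126.5]
vb [ -0.8 167.1]
vb [ 36.9 153. ]
ledge cr [-58.4  99.5]
ring [-65.8 104.2]
```

send_rows:
  offset:
    - [0,0,-0.19]
    - [0,0,-0.19]
    - [0,0,-0.19]
    - [0,0,-0.19]
    - [0,0,-0.03]
    - [0,0,0]
    - [-0.008,-0.039,0]
    - [-0.008,-0.039,0]
    - [-0.004,-0.02,0]
    - [-0.004,-0.02,0]
    - [-0.004,-0.02,0]
    - [-0.004,-0.02,0]
    - [0,0,0]
  twist:
    - [0,0,0]
    - [0,0,0]
    - [0,0,0]
    - [0,0,0]
    - [0,0,0]
    - [0,0,0]
    - [0,0,0]
    - [0,0,0]
    - [0,0,0]
    - [0,0,0]
    - [0,0,0]
    - [0,0,0]
    - [0,0,0]

```text
time_s: 8.65
ee_pos: [0.537, -0.1148, 0.1967]
ee_rot: [[-0.208, -0.978, -0.0], [-0.978, 0.208, -0.0], [0.0, 0.0, -1.0]]
force: [-0.3, 0.1, -1.1]
grip_width: 0.0491
grasp_force: 0.0
```

send_rows:
  offset:
    - [-0.004,-0.02,0]
    - [-0.004,-0.02,0]
    - [-0.004,-0.02,0]
    - [-0.004,-0.02,0]
    - [-0.004,-0.02,0]
    - [-0.004,-0.02,0]
    - [0,0,0]
  twist:
    - [0,0,0]
    - [0,0,0]
    - [0,0,0]
    - [0,0,0]
    - [0,0,0]
    - [0,0,0]
    - [0,0,0]

```text
time_s: 9.35
ee_pos: [0.5346, -0.127, 0.1967]
ee_rot: [[-0.208, -0.978, -0.0], [-0.978, 0.208, -0.0], [0.0, 0.0, -1.0]]
force: [0.1, 0.2, 0.4]
grip_width: 0.0497
grasp_force: 0.0
```

Run:
```python
from m import *
w=cam("wrist");np.savez("w4.npz",**w)
c=cam("scene")
s=robot.read_state();print(s["time_s"],s["ee_pos"],loc(s["ee_pos"]),s["force"],s["torque"])
a=cv2.resize(c["color"][180:310,190:370],(400,289),interpolation=cv2.INTER_CUBIC)
b=cv2.resize(w["color"],(400,300))[:289]
cv2.imwrite("pics/c4.png",np.hstack([a,b]))
```

```text
9.45 [ 0.53462456 -0.12677187  0.19665918] [-2.75979387 53.08103605] [-0.32732969  0.2641646   0.32046367] [-0.01588413  0.06564721 -0.04640813]
```

View pics/c4.png

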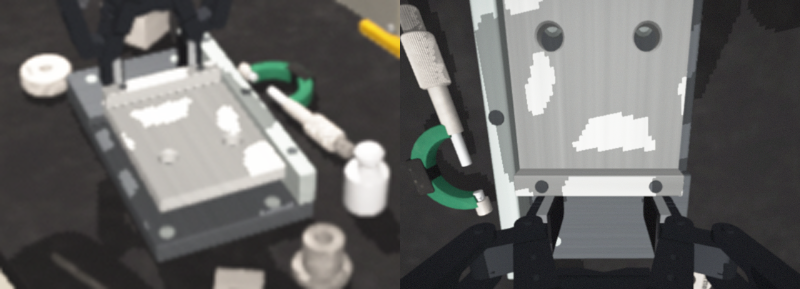

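The fingers are on the bar (v≈186, right half). The plate has slid along the fence and pin tips are appearing in the holes at (550,36) and (647,36).

Run:
```python
from m import *
c=dict(np.load("w4.npz"))
px=lambda x,y:((x-400)/.7143,y/.7143)
p=fit(c,"plate",[(px(513,196),(.045,.06,.045)),(px(683,195),(-.045,.06,.045)),(px(550,36),(.024,-.02,.033)),(px(647,36),(-.024,-.02,.033))]);rel(B,p)
```

```text
plate [ 0.5226 -0.198  -0.2107] res mm [-0.8, -0.3, 0.4, 0.2, 0.4, -0.1, 0.0, 0.1]
plate in base mm [ -0.  -19.1] yaw -0.0053
```

send_rows:
  offset:
    - [-0.002,-0.01,0]
    - [-0.002,-0.01,0]
    - [-0.002,-0.01,0]
    - [0,0,0]
  twist:
    - [0,0,0]
    - [0,0,0]
    - [0,0,0]
    - [0,0,0]

```text
time_s: 9.85
ee_pos: [0.534, -0.1297, 0.1967]
ee_rot: [[-0.208, -0.978, -0.0], [-0.978, 0.208, -0.0], [0.0, 0.0, -1.0]]
force: [-0.2, -0.3, 0.4]
grip_width: 0.0496
grasp_force: 0.1
```

send_rows:
  offset:
    - [-0.001,-0.005,0]
    - [-0.001,-0.005,0]
    - [-0.001,-0.005,0]
    - [-0.001,-0.005,0]
    - [0,0,0]
  twist:
    - [0,0,0]
    - [0,0,0]
    - [0,0,0]
    - [0,0,0]
    - [0,0,0]

```text
time_s: 10.35
ee_pos: [0.5337, -0.1317, 0.1967]
ee_rot: [[-0.208, -0.978, -0.0], [-0.978, 0.208, -0.0], [0.0, 0.0, -1.0]]
force: [-0.5, -0.2, 0.2]
grip_width: 0.0493
grasp_force: 0.0
```

```bash
cat > lk.py <<'E'
from m import *
w=cam("wrist");np.savez("w5.npz",**w)
s=robot.read_state();print(s["time_s"],loc(s["ee_pos"]),s["force"])
# plate top height map: fit plane to depth of plate surface
b=w["color"];r=w["range_z"]
vv,uu=np.mgrid[70:230:6,185:385:8];uv=np.c_[uu.ravel(),vv.ravel()].astype(float)
P=byrange(w,uv);L=np.array([loc(q) for q in P])
A=np.c_[L/1e3,np.ones(len(L))];ok=np.abs(P[:,2]-np.median(P[:,2]))<.004
co=np.linalg.lstsq(A[ok],P[ok,2]*1e3,rcond=None)[0];print("z med mm",np.median(P[:,2])*1e3,"slopes mm/m",co.round(1),ok.sum(),len(ok))
E
python3 - <<'E'
from h import *
w=np.load("w4.npz")
E
python3 lk.py
```

```text
10.4 [-2.71779994 48.07368344] [-0.16310709  0.24977438 -0.29105183]
z med mm 25.321783697427964 slopes mm/m [ 0.9  0.6 25.3] 650 675
```

Plate top reads 25.3 mm and level, so it looks seated. I'll back off and check from above.

send_rows:
  offset:
    - [0.01,0.05,0]
    - [0.02,0.1,0]
    - [0,0,0.2]
    - [0,0,0.3]
    - [0,0,0.4]
    - [0,0,0.4]
    - [0,0,0.4]
    - [0,0,0]
    - [0,0,0]
  twist:
    - [0,0,0]
    - [0,0,0]
    - [0,0,0]
    - [0,0,0]
    - [0,0,0]
    - [0,0,0]
    - [0,0,0]
    - [0,0,0]
    - [0,0,0]

```text
time_s: 11.3
ee_pos: [0.5368, -0.1159, 0.3677]
ee_rot: [[-0.208, -0.978, 0.003], [-0.978, 0.208, 0.001], [-0.001, -0.002, -1.0]]
force: [-0.6, -0.2, -0.4]
grip_width: 0.0498
grasp_force: 0.0
```

Run:
```python
from m import *
w=cam("wrist");c=cam("scene");np.savez("w6.npz",**w)
o=loc(w["W"][:3,3])
# plate top height at sampled local points
R=w["W"][:3,:3];K=np.array(w["camera_matrix"]);a=B[2]
for x in(-38,0,38):
  for y in(-78,-50,-25,0,15):
    P=B[:2]+np.array([[np.cos(a),-np.sin(a)],[np.sin(a),np.cos(a)]])@[x/1e3,y/1e3]
    q=R.T@(np.r_[P,.025]-w["W"][:3,3]);uv=cv2.projectPoints(q[None],np.zeros(3),np.zeros(3),K,np.array([float(w["k1"]),0,0,0]))[0][0,0]
    if 2<uv[0]<557 and 2<uv[1]<417:print(x,y,(byrange(w,[uv])[0,2]*1e3).round(1),end="; ")
A=cv2.resize(c["color"][180:310,190:370],(400,289),interpolation=cv2.INTER_CUBIC)
b=cv2.resize(w["color"],(400,300))[:289]
cv2.imwrite("pics/c5.png",np.hstack([A,b]))
```

```text
-38 -78 25.5; -38 -50 25.4; -38 -25 25.4; -38 0 25.8; -38 15 25.9; 0 -78 25.3; 0 -50 25.9; 0 -25 25.7; 0 0 25.0; 0 15 25.6; 38 -78 25.1; 38 -50 25.7; 38 -25 25.4; 38 0 24.6; 38 15 25.4;
```

View pics/c5.png

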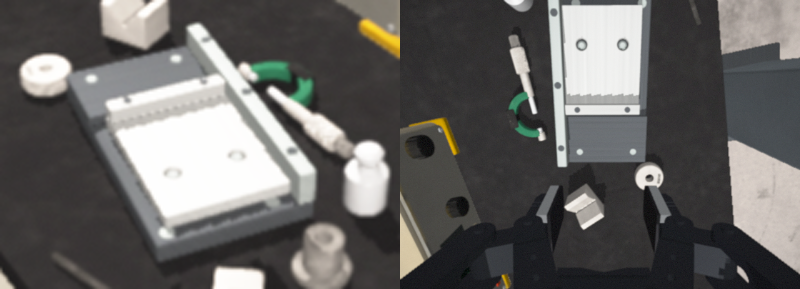

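The plate lies flat, with its top at about 25 mm everywhere. It is off the ledge, along the fence, with pins in both holes (582,44 and 623,44), and the other things are undisturbed.

```bash
python3 -c "
from workcell import robot
print(robot.sign_off())"
```

```text
the job is handed in; nothing more can be done
None
```

The fixture plate is seated flat over both pins and square against the fence, the other things look undisturbed in the last picture, the arm is clear, and the job is handed in.

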